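# House dart case out of the flap-top dispenser

## Robot

A 6-joint arm with a two-finger parallel gripper is mounted at the origin on the work surface. World frame = base frame: x ahead of the robot, y to its left, z up, the work surface at z = 0. Lengths are in mm, angles in rad, forces in N, time in s.
With the tool pointing down it reaches from about 325 to 850 mm from the base axis. Payload 4.4 kg.
Tool frame: the origin (TCP) lies midway between the tips of the shut fingers; the grasp point (between the pads) lies 19 mm behind it; z points along the fingers, y is the line along which they close (so a half turn about z gives the same grasp; the last joint's range is limited). The gripper opens to 94 mm and grips with 3 to 60 N. Pads are 16 mm wide; open, the fingers measure 119 mm over their backs; the gripper's body (75 mm by 177 mm) begins 78 mm behind the grasp point.
Start: joints at [1.093, 0.207, 1.542, -0, 1.393, -0.15], TCP at [185.137, 544.382, 205.447] pointing down, gripper open.
Joint ranges: [-2.73, 2.73], [-0.86, 2.22], [0.23, 2.46], [-1.11, 4.25], [0.08, 2.63], [-2.82, 2.82]. Speed limits (rad/s): [2.79, 2.79, 3.14, 3.14, 3.14, 3.14].

## Interface

Orientations are given as a rotation vector (axis times angle).
In Python, from bench import bot, viewer, workorder, look_for, silhouettes gives the robot as it stands.
- The arm moves only by the shell command python3 -m jog 'ROWS' [FORCE]. ROWS is a JSON object of lists of equal length, an entry for each row: "slide": the shift along the tool's x, y, z in m, a list of three; "turn": the turn, a rotation vector about the tool's x, y, z in degrees, a list of three; "grip": the finger opening in m, from 0 to 0.094. A call has exactly 5 rows; each row shifts and turns the commanded pose from where the row before left it, along the tool's axes as they then stand; what a row does not reach is not made up. A row lasts 1/12 s, in which the tool goes at most 41.7 mm and 7.16 degrees, less where a joint would pass 70% of its speed; a pose out of reach is approached as far as the arm can. A call with a gripper value outside its range is refused whole. The fingers move at their own pace and stop on an object; FORCE is the grip in N (left out, the last holds). Time passes only in rows, so rows that do not move let the fingers close, or fill a call up. It gives the time, the measured TCP pose, the force, the opening and the grip force at its end, in the units of the state.
- bot.state(): the state, without advancing time (a new reading comes with each control period).
- viewer.capture(name): name is "side" or "top" or "wrist"; returns a dict with "image" (400x640x3 uint8, red, green, blue), "fov_y" (degrees; the focal length in pixels is half the picture's height over the tangent of half this angle, whatever the lens; pixels are square), "cx", "cy" (the principal point, pixels), "k1" (the pictures are not rectified: a ray, as slopes to the right and down, at radius r is drawn at 1 + k1 r^2 times it, then the intrinsics apply), "R" (3x3) and "t" (3): a world point X has camera coordinates R X + t. Camera axes: x right, y down, z forward; pixel columns grow to the right and rows downward; lengths in mm; the calibration is good to about 2 mm. A picture is of the moment at which its call begins. There is no depth.
- workorder.sign_off(): hands the job in; it is judged then, once.
Trained networks look in the newest picture that a camera, given by its name, has taken for a name from the list of things; names that differ only in an ending like _2 or _b are one class to them, and where a whole thing is asked for, a point or a joint stands for the part that bears it (a point fixed in the world has none). Each returns a list of dicts, best first, with "conf" (0 to 1); they miss things now and then, are a little off and sometimes report something else, mostly with a low value. They report only what shows in the picture. A call takes as long as a camera call.
- look_for(camera, target): "position" ([x, y, z] in mm, in world coordinates, good to about 4 mm: the middle of the surface that is visible of it).
- silhouettes(camera, target): "region" (400x640 bool, what is visible of it).
The state is a dict: "time_s": time; "q": joint angles; "qd": joint speeds; "joint_efforts": joint torques, N m; "tool_pos": TCP position; "orientation": TCP orientation; "wrist_force": force on the tool from outside, world axes, zero at the start; "moment": the same for the moment, N m; "finger_gap": finger opening in mm; "grip_force": force on a finger pad.
Only numpy, scipy, OpenCV 4.12 (cv2) and the standard library are available. Lean on these libraries where they do the work, as an engineer would, in place of code of your own. Each camera call takes 0.05 s, during which the arm holds its last target. There are 200 camera calls.

## Task

Fetch the red dart case out of the dispenser: push down the sprung clear flap over its lane, reach in behind the case's upright tab and draw it forward so that it comes out of the mouth. Then pull it completely clear of the mouth and leave it lying flat, right way up, on the black landing plate in front, with both flaps sprung shut; leave the blue case in its lane and do not disturb the other things on the shelf.

Things in the scene. Friction and masses are not known exactly. Their poses are not given: they have to be found in the camera images.
- dispenser: Fixed two-lane wooden dispenser, origin on the shelf below the middle of its mouth plane; x points inward, y to the left lane. Housing x 0 to 168 mm, y -69 to 69, top at z 112, nothing above it. Lanes centred at y +33 and -33, 60 wide inside, walls 6 thick, clear back wall (inside face x 162). The whole top is closed by one clear flap per lane.
- mouth_left (a point): Middle of the left lane's mouth at floor level (dispenser x 0, y +33, z 8 mm). The mouth is open from the floor to z = 64 mm and is 60 mm wide; above it a lintel 6 mm thick (x 0 to 6) rises to the top (z 112) and stops fingers that come forward from inside.
- mouth_right (a point): The same for the right lane (dispenser x 0, y -33, z 8 mm).
- plate_mid (a point): Middle of the upper face (z 8 mm) of the black landing plate in front of the mouths: dispenser x -180 to 0, y -69 to 69 mm. The lanes' floor is the same plate continued, with no step.
- flap_left (a joint): Clear flap of the left lane, yellow free edge; hinged along x on its +y side (dispenser y +62 mm), free edge at y +6. 0 = shut and level; pushing down swings it into the lane, up to 1.45 rad, clear of the cases at all angles. A light spring (1 to 3 N at the free edge) shuts it when let go. Open, it leans on the +y side of fingers in the lane, which can still slide along x.
- flap_right (a joint): The same kind of flap for the right lane: hinge line at dispenser y -4 mm, free edge at y -60 mm; 0 = shut, grows to 1.45 rad as it is pushed down.
- flap_left_mid (a point): Middle of the upper face of the left flap, which is 152 mm long (dispenser x 8 to 160 when shut), 55 mm wide, 4 mm thick; shut, this point is at dispenser z 111 mm. It moves with the flap.
- flap_right_mid (a point): The same point of the right flap, of the same size.
- red_case: Loose red plastic dart case, 0.1 to 0.2 kg, 110 mm long (x), 54 wide (y), 24 thick, lying in one of the two lanes, lengthwise, nose (steel latch, local -x) 8 to 24 mm inside the mouth. Origin: centre of the underside; x from nose to tail, z up.
- red_case_tab (a point): Middle of the top edge of the red case's upright tab, 36 mm wide (y), 8 mm thick: it spans case x 35 to 43 mm (tail at 55) and rises from the case's top (z 24) to z 46 mm. It passes through the mouth.
- blue_case: An identical loose case in blue, in the other lane; it stays there. Origin: centre of the underside.
- tankard: Bystander: loose pewter tankard with handle, 86 mm across, 115 mm high. Origin: centre of the underside.
- pot: Bystander: loose black rubber pot for dart points, 68 mm across, 50 mm high. Origin: centre of the underside.
- vise: Bystander: small cast-iron vise, fixed, 90 x 70 mm with a screw handle 30 mm beyond its -x end, holding an upright dart barrel, 120 mm high in all. Origin: centre of the underside.
- holders: Bystander: loose pair of joined chrome shaft holders, 64 x 132 mm, 85 mm high. Origin: centre of the underside.

How it is judged:
By the outcome, as a careful person would: the job done as asked, in the order asked, and still so for the second after the job is handed in, with the robot touching nothing.
It also fails if it takes over 54 s, if anything falls off the work surface, if the arm or the gripper's body presses on something with over 40 N, if the wrist force passes 120 N, or if a joint passes its speed limit or range.

## Working session

There is one attempt and no reset: what is moved stays moved. The work goes in short steps, Python scripts to look and compute and a shell command to move; the robot and the scene stay as the last step left them, time stands still between calls to the robot, and variables do not carry over. Pictures are saved under pics/ and viewed, at most 10 in all, crops included, and the job is handed in when it is done.

```bash
ls; mkdir -p pics; python3 - <<'E'
from bench import bot, viewer, look_for
import cv2, numpy as np
s=bot.state(); print({k:np.round(s[k],3) for k in ("time_s","tool_pos","orientation","finger_gap")})
for c in ("side","top"):
    v=viewer.capture(c); cv2.imwrite(f"pics/{c}0.png",v["image"][:,:,::-1])
    for n in ("red_case","red_case_tab","blue_case","flap_left","flap_right","dispenser","tankard","pot","vise","holders"):
        print(c,n,[(np.round(d["position"]).tolist(),round(d["conf"],2)) for d in look_for(c,n)[:2]])
E
```

```text
pics
{'time_s': np.float64(0.0), 'tool_pos': array([184.77 , 543.684, 204.327]), 'orientation': array([-5.120e-01, -3.099e+00,  3.000e-03]), 'finger_gap': np.float64(94.068)}
side red_case [([632.0, 357.0, 14.0], 0.73)]
side red_case_tab []
side blue_case []
side flap_left [([622.0, 39.0, 108.0], 0.86)]
side flap_right [([626.0, -33.0, 109.0], 0.67), ([545.0, -15.0, 45.0], 0.28)]
side dispenser [([543.0, -20.0, 43.0], 0.71), ([619.0, -374.0, 58.0], 0.31)]
side tankard [([408.0, -392.0, 62.0], 0.87), ([629.0, 357.0, 12.0], 0.71)]
side pot [([447.0, 390.0, 35.0], 0.76)]
side vise [([622.0, -372.0, 56.0], 0.72)]
side holders [([631.0, 357.0, 9.0], 0.94), ([624.0, -29.0, 109.0], 0.45)]
top red_case [([630.0, 380.0, 11.0], 0.55)]
top red_case_tab []
top blue_case []
top flap_left []
top flap_right [([631.0, -24.0, 112.0], 0.91)]
top dispenser [([546.0, 1.0, 82.0], 0.91)]
top tankard [([409.0, -415.0, 54.0], 0.94), ([631.0, -22.0, 111.0], 0.45)]
top pot [([443.0, 403.0, 26.0], 0.94), ([546.0, -3.0, 87.0], 0.6)]
top vise [([631.0, -356.0, 58.0], 0.87)]
top holders [([629.0, 380.0, 10.0], 0.87)]
```

View pics.

View pics/top0.png

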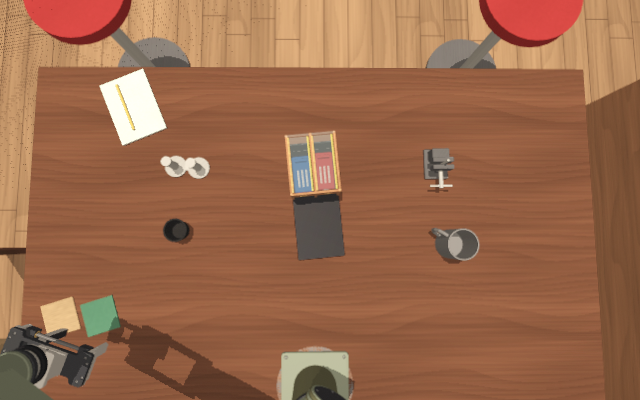

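View pics/side0.png

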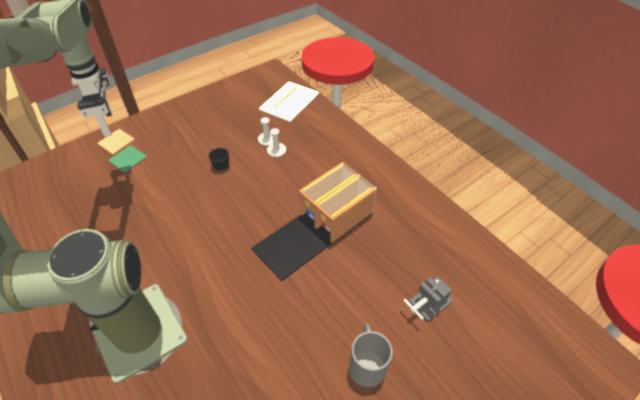

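```bash
python3 -m jog '{"slide":[[0,0,-0.02],[0,0,-0.02],[0,0,-0.02],[0,0,-0.02],[0,0,-0.02]],"turn":[[0,0,-4.6],[0,0,-4.6],[0,0,-4.6],[0,0,-4.6],[0,0,-4.6]],"grip":[0.094,0.094,0.094,0.094,0.094]}'
cat > h.py <<'E'
import numpy as np, cv2
from scipy.spatial.transform import Rotation as Ro
from scipy.optimize import least_squares
from bench import bot, viewer, look_for, silhouettes
def proj(v,X):
    c=np.asarray(X,float)@np.array(v["R"]).T+np.array(v["t"]); s=c[...,:2]/c[...,2:]
    s=s*(1+v["k1"]*(s**2).sum(-1,keepdims=True)); f=200/np.tan(np.radians(v["fov_y"]/2))
    return s*f+[v["cx"],v["cy"]]
def d2w(p,P):   # p = x,y,yaw(rad) of dispenser
    P=np.asarray(P,float); c,s=np.cos(p[2]),np.sin(p[2])
    return np.stack([p[0]+c*P[...,0]-s*P[...,1],p[1]+s*P[...,0]+c*P[...,1],P[...,2]],-1)
def delta(target):   # world target TCP -> tool-axis slide (mm)
    s=bot.state(); R=Ro.from_rotvec(s["orientation"])
    return np.round(R.inv().apply(np.array(target)-s["tool_pos"]),1)
def tilt():
    R=Ro.from_rotvec(bot.state()["orientation"]).as_matrix()
    return "toolx yaw %.2f, toolz %s"%(np.degrees(np.arctan2(R[1,0],R[0,0])),np.round(R[:,2],3))
E
python3 -c "
from h import *
print(delta([545,0,310]),tilt())"
```

```text
time_s: 1.52
tool_pos: [185.1, 544.3, 306.4]
orientation: [0.122, -3.139, 0.0]
wrist_force: [0.7, -0.5, -0.9]
finger_gap: 93.6
grip_force: 0.0
[-316.7 -570.5   -3.6] toolx yaw -175.56, toolz [-0. -0. -1.]
```

```bash

python3 -m jog '{"slide":[[-0.02,-0.036,0],[-0.02,-0.036,0],[-0.02,-0.036,0],[-0.02,-0.036,0],[-0.02,-0.036,0]],"turn":[[0,0,0],[0,0,0],[0,0,0],[0,0,0],[0,0,0]],"grip":[0,0,0,0,0]}' |head -2
python3 -m jog '{"slide":[[-0.02,-0.036,0],[-0.02,-0.036,0],[-0.02,-0.036,0],[-0.02,-0.036,0],[-0.02,-0.036,0]],"turn":[[0,0,0],[0,0,0],[0,0,0],[0,0,0],[0,0,0]],"grip":[0,0,0,0,0]}' |head -2
python3 -m jog '{"slide":[[-0.02,-0.036,0],[-0.02,-0.036,0],[-0.02,-0.036,0],[-0.02,-0.036,0],[-0.02,-0.036,0]],"turn":[[0,0,0],[0,0,0],[0,0,0],[0,0,0],[0,0,0]],"grip":[0,0,0,0,0]}' |head -2
python3 -m jog '{"slide":[[-0.017,-0.030,0],[0,0,0],[0,0,0],[0,0,0],[0,0,0]],"turn":[[0,0,0],[0,0,0],[0,0,0],[0,0,0],[0,0,0]],"grip":[0,0,0,0,0]}'
python3 - <<'E'
from h import *
v=viewer.capture("wrist"); cv2.imwrite("pics/w1.png",v["image"][:,:,::-1])
print(delta([545,0,310]),tilt(),bot.state()["tool_pos"])
for n in ("red_case","red_case_tab","blue_case","flap_left","flap_right"):
    print(n,[(np.round(d["position"]).tolist(),round(d["conf"],2)) for d in look_for("wrist",n)[:2]])
E
```

```text
time_s: 1.93
tool_pos: [298.6, 370.7, 305.6]
time_s: 2.35
tool_pos: [411.7, 198.3, 305.8]
time_s: 2.77
tool_pos: [524.8, 25.9, 305.7]
time_s: 3.18
tool_pos: [542.6, 0.4, 305.6]
orientation: [0.118, -3.139, -0.001]
wrist_force: [-0.6, 0.3, -0.1]
finger_gap: 0.4
grip_force: 0.0
[-2.3 -0.7 -4.3] toolx yaw -175.68, toolz [ 0.  0. -1.] [542.62512992   0.56143849 305.6803942 ]
red_case []
red_case_tab [([596.0, -32.0, 114.0], 0.4)]
blue_case []
flap_left []
flap_right [([597.0, -35.0, 109.0], 0.66), ([627.0, 362.0, 20.0], 0.53)]
```

View pics/w1.png

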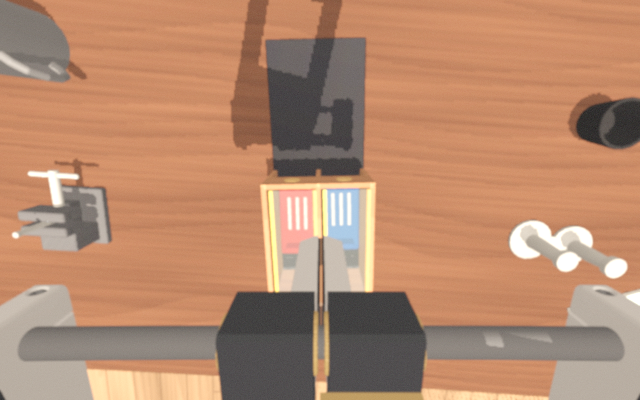

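```bash
python3 -c "
import cv2
i=cv2.imread('pics/w1.png'); cv2.imwrite('pics/w1c.png',cv2.resize(i[160:300,240:400],None,fx=4,fy=4,interpolation=2))"
```

```text
(no output)
```

View pics/w1c.png

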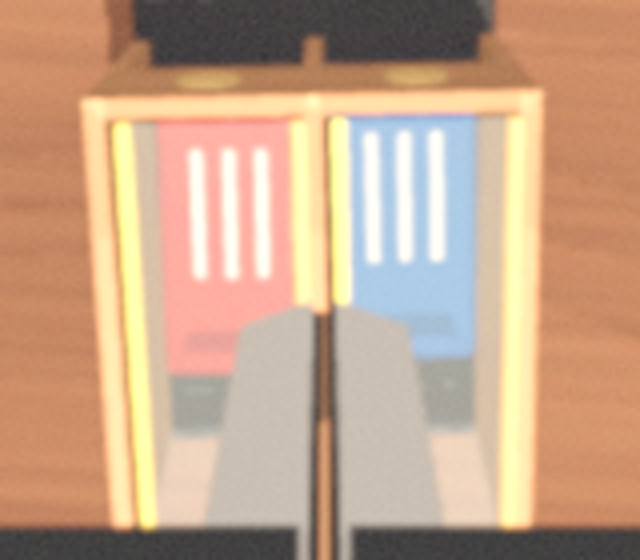

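```bash
python3 - <<'E'
from h import *
w=viewer.capture("wrist"); t=viewer.capture("top")
A=[(w,(260.75,184.75),(0,-69,112)),(w,(375.5,182.75),(0,69,112)),(w,(267,41),(-180,-69,8)),(w,(365,38),(-180,69,8))]
B=[(t,(286,136),(168,69,112)),(t,(335,131),(168,-69,112)),(t,(340,192),(0,-69,112)),(t,(291,196),(0,69,112)),(t,(298,260),(-180,69,8)),(t,(344,257),(-180,-69,8))]
for S in (A,B,A+B):
    f=lambda p:np.concatenate([proj(v,d2w(p,P))-u for v,u,P in S])
    r=least_squares(f,[545,0,0.07],x_scale=[1,1,.01]); print(np.round(r.x,3),np.degrees(r.x[2]),np.round(r.fun,1).tolist())
p=r.x
for u,P in (((290,253.25),(55,-45,32)),((290,242),(43,-40,54)),((290,246.5),(43,-40,54))):
    g=least_squares(lambda q:proj(w,d2w(p,(q[0],q[1],P[2])))-u,[90,-40]).x; print("feature at",g, "tail x ->",g[0]+55-P[0])
print("cam pos",-np.array(w["R"]).T@w["t"])
E
```

```text
[ 5.45019e+02 -2.32100e+00  9.60000e-02] 5.492981152448362 [0.3, 0.9, -0.1, 0.7, -1.8, -1.1, 1.5, -0.4]
[ 5.40708e+02 -5.19200e+00  8.50000e-02] 4.850777146175341 [-0.6, -0.5, 0.4, 0.4, 1.1, -0.3, -0.6, 0.1, -0.6, 0.7, 0.2, -0.5]
[ 5.44102e+02 -3.34800e+00  9.00000e-02] 5.148519672862155 [-0.6, -0.2, -0.8, 0.2, -1.8, -2.2, 1.7, -0.8, -1.6, -1.5, -0.6, -0.9, 0.4, -1.6, -1.3, -1.0, -0.9, -0.3, -0.1, -1.8]
feature at [127.16196729 -45.71216825] tail x -> 127.16196729202528
feature at [ 99.16171554 -42.51335809] tail x -> 111.16171553513828
feature at [106.29377764 -42.80186844] tail x -> 118.29377764471633
cam pos [463.9600032   -5.31926061 485.06499099]
```

```bash

python3 -m jog '{"slide":[[0,0,0],[0,0,0],[0,0,0],[0,0,0],[0,0,0]],"turn":[[0,0,-0.7],[0,0,0],[0,0,0],[0,0,0],[0,0,0]],"grip":[0,0,0,0,0]}'
cat >> h.py <<'E'
D=np.array([544,-3,np.radians(5.1)])
def dsp():
    s=bot.state(); c,sn=np.cos(D[2]),np.sin(D[2]); x,y=s["tool_pos"][:2]-D[:2]
    return np.round([c*x+sn*y,-sn*x+c*y,s["tool_pos"][2]],1)
E
python3 -c "
from h import *
print(delta(d2w(D,[142,-37,130])),tilt(),dsp())"
```

```text
time_s: 4.0
tool_pos: [543.2, -0.8, 305.4]
orientation: [0.135, -3.139, -0.0]
wrist_force: [-1.3, -0.2, -1.3]
finger_gap: 0.5
grip_force: 0.0
[-142.7  -38.8  175.4] toolx yaw -175.09, toolz [-0.  0. -1.] [ -0.6   2.2 305.4]
```

```bash

python3 -m jog '{"slide":[[-0.028,-0.008,0],[-0.028,-0.008,0.02],[-0.028,-0.008,0.025],[-0.028,-0.008,0.025],[-0.031,-0.007,0.025]],"turn":[[0,0,0],[0,0,0],[0,0,0],[0,0,0],[0,0,0]],"grip":[0,0,0,0,0]}'|head -2
python3 -m jog '{"slide":[[0,0,0.02],[0,0,0.02],[0,0,0.02],[0,0,0.015],[0,0,0]],"turn":[[0,0,0],[0,0,0],[0,0,0],[0,0,0],[0,0,0]],"grip":[0,0,0,0,0]}'
python3 - <<'E'
from h import *
print(dsp(),delta(d2w(D,[142,-37,130])))
for c in("wrist","side"):
    v=viewer.capture(c); cv2.imwrite(f"pics/{c}2.png",v["image"][:,:,::-1])
a=cv2.imread("pics/wrist2.png");b=cv2.imread("pics/side2.png")[120:270,230:430]
cv2.imwrite("pics/c2.png",np.vstack([cv2.resize(a,(480,300)),cv2.resize(b,(400,300)) if 0 else cv2.resize(b,(480,300))]))
E
```

```text
time_s: 4.42
tool_pos: [690.2, -27.9, 209.6]
time_s: 4.83
tool_pos: [685.9, -27.0, 130.1]
orientation: [0.134, -3.13, -0.003]
wrist_force: [-0.5, -0.5, -0.1]
finger_gap: 0.6
grip_force: 0.0
[139.3 -36.5 130.1] [-2.7 -0.5  0.1]
```

View pics/c2.png

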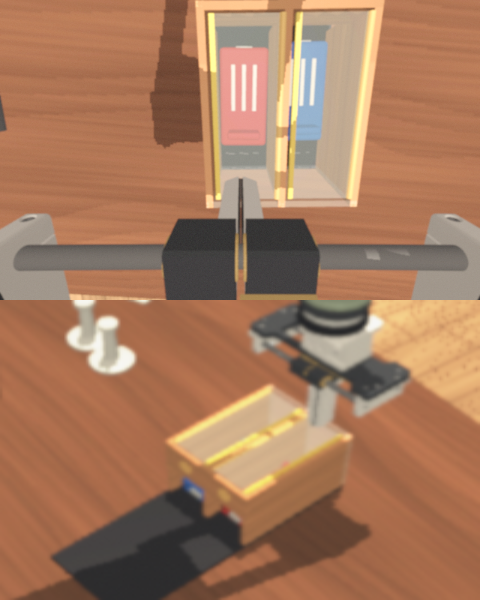

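```bash
python3 -c "
import cv2
i=cv2.imread('pics/wrist2.png'); cv2.imwrite('pics/w2c.png',cv2.resize(i[0:290,250:530],None,fx=2,fy=2,interpolation=2))"
```

```text
(no output)
```

View pics/w2c.png

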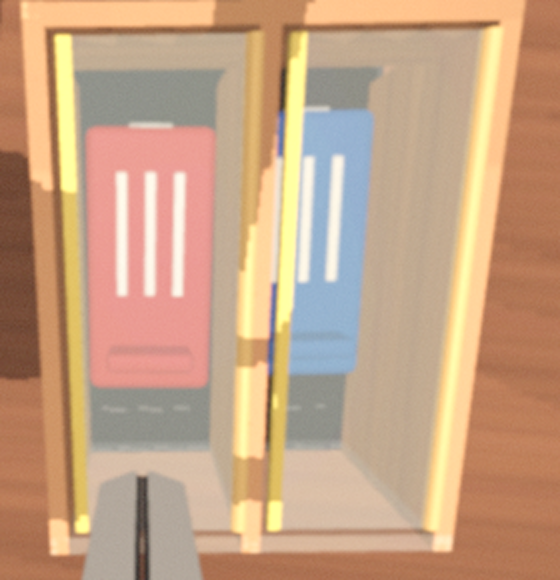

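```bash
python3 - <<'E'
from h import *
w=viewer.capture("wrist")
A=[((275,276.5),(168,-69,112)),((475,275),(168,69,112)),((273.5,15),(6,-63,112)),((500,11.5),(6,63,112))]
f=lambda p:np.concatenate([proj(w,d2w(p,P))-u for u,P in A])
r=least_squares(f,[545,0,0.07],x_scale=[1,1,.01]); p=r.x; print(np.round(p,3),np.degrees(p[2]),np.round(r.fun,1).tolist())
for n,u,z in (("tail top",(325,193.5),32),("nose top",(325,63.5),32),("floorback",(325,223.5),8),("tab topback?",(325,187),54)):
    print(n,least_squares(lambda q:proj(w,d2w(p,(q[0],q[1],z)))-u,[90,-40]).x)
s=bot.state(); c,sn=np.cos(p[2]),np.sin(p[2]); x,y=s["tool_pos"][:2]-p[:2]; print([c*x+sn*y,-sn*x+c*y])
print("tip px pred",proj(w,s["tool_pos"]))
E
```

```text
[ 5.46608e+02 -1.94300e+00  9.50000e-02] 5.440490578523826 [2.6, -2.7, -2.0, -2.5, 1.4, 1.1, -1.8, 1.6]
tail top [129.30442126 -34.1248352 ]
nose top [ 19.28375633 -33.60748058]
floorback [166.82542226 -33.98477585]
tab topback? [118.27630763 -34.36556716]
[np.float64(139.93996253538558), np.float64(-38.96347215382334)]
tip px pred [319.44163513 251.13347648]
```

```bash

python3 -m jog '{"slide":[[0,0.002,0.005],[0,0,0.01],[0,0,0.01],[0,0,0.01],[0,0,0.01]],"turn":[[0,0,0],[0,0,0],[0,0,0],[0,0,0],[0,0,0]],"grip":[0,0,0,0,0]}'
python3 -m jog '{"slide":[[0,0,0.01],[0,0,0.01],[0,0,0.01],[0,0,0.008],[0,0,0]],"turn":[[0,0,0],[0,0,0],[0,0,0],[0,0,0],[0,0,0]],"grip":[0,0,0,0,0]}'
python3 - <<'E'
from h import *
v=viewer.capture("wrist"); cv2.imwrite("pics/w3.png",v["image"][:,:,::-1]); print(dsp(),tilt())
cv2.imwrite("pics/w3c.png",cv2.resize(v["image"][0:300,230:530,::-1],None,fx=2,fy=2))
E
```

```text
time_s: 5.4
tool_pos: [689.1, -25.2, 90.1]
orientation: [-0.135, 3.138, 0.0]
wrist_force: [1.1, -0.5, 3.8]
finger_gap: 0.4
grip_force: 1.4
time_s: 5.82
tool_pos: [687.4, -25.8, 49.5]
orientation: [0.134, -3.135, 0.0]
wrist_force: [0.8, -4.0, -1.1]
finger_gap: 0.5
grip_force: 1.5
[140.8 -35.7  50.1] toolx yaw -175.09, toolz [-0.003 -0.001 -1.   ]
```

View pics/w3c.png

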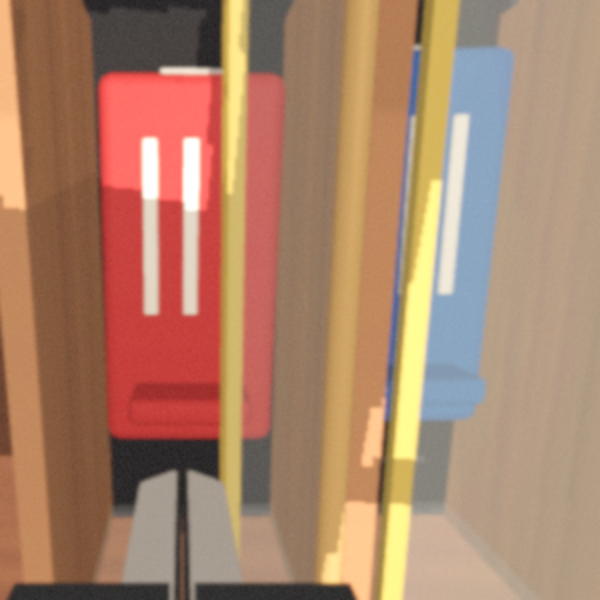

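```bash

python3 -m jog '{"slide":[[0,0.001,0.006],[0,0,0.005],[0.005,0,0],[0.005,0,0],[0.005,0,0]],"turn":[[0,0,0],[0,0,0],[0,0,0],[0,0,0],[0,0,0]],"grip":[0,0,0,0,0]}'
python3 -m jog '{"slide":[[0.006,0,0],[0.006,0,0],[0.006,0,0],[0.006,0,0],[0.006,0,0]],"turn":[[0,0,0],[0,0,0],[0,0,0],[0,0,0],[0,0,0]],"grip":[0,0,0,0,0]}'
python3 -c "
from h import *
print(dsp(),tilt())"
```

```text
time_s: 6.28
tool_pos: [673.9, -25.9, 41.5]
orientation: [-0.135, 3.137, -0.001]
wrist_force: [3.3, -2.9, -0.2]
finger_gap: 0.6
grip_force: 1.6
time_s: 6.7
tool_pos: [643.8, -28.3, 42.0]
orientation: [-0.135, 3.137, -0.0]
wrist_force: [4.0, -2.6, -0.5]
finger_gap: 0.5
grip_force: 2.1
[ 97.2 -34.1  42. ] toolx yaw -175.08, toolz [ 0.001 -0.    -1.   ]
```

```bash

python3 -m jog '{"slide":[[0.008,0,0],[0.008,0,0],[0.008,0,0],[0.008,0,0],[0.008,0,0]],"turn":[[0,0,0],[0,0,0],[0,0,0],[0,0,0],[0,0,0]],"grip":[0,0,0,0,0]}'
python3 -m jog '{"slide":[[0.008,0,0],[0.008,0,0],[0.007,0,0],[0.006,0,0],[0.004,0,0]],"turn":[[0,0,0],[0,0,0],[0,0,0],[0,0,0],[0,0,0]],"grip":[0,0,0,0,0]}'
python3 - <<'E'
from h import *
v=viewer.capture("wrist");t=viewer.capture("top"); print(dsp(),tilt(),bot.state()["wrist_force"])
cv2.imwrite("pics/w4.png",np.hstack([cv2.resize(v["image"][0:300,200:500,::-1],(400,400)),cv2.resize(t["image"][120:270,240:390,::-1],(400,400))]))
E
```

```text
time_s: 7.12
tool_pos: [603.5, -31.7, 41.7]
orientation: [-0.135, 3.138, -0.0]
wrist_force: [4.6, -1.0, 0.7]
finger_gap: 0.5
grip_force: 2.1
time_s: 7.53
tool_pos: [570.2, -34.5, 41.4]
orientation: [0.135, -3.138, -0.0]
wrist_force: [3.7, -3.0, 0.6]
finger_gap: 0.8
grip_force: 2.0
[ 22.7 -33.5  41.1] toolx yaw -175.09, toolz [-0.003  0.    -1.   ] [-0.04353277 -2.74669147  1.62588504]
```

View pics/w4.png

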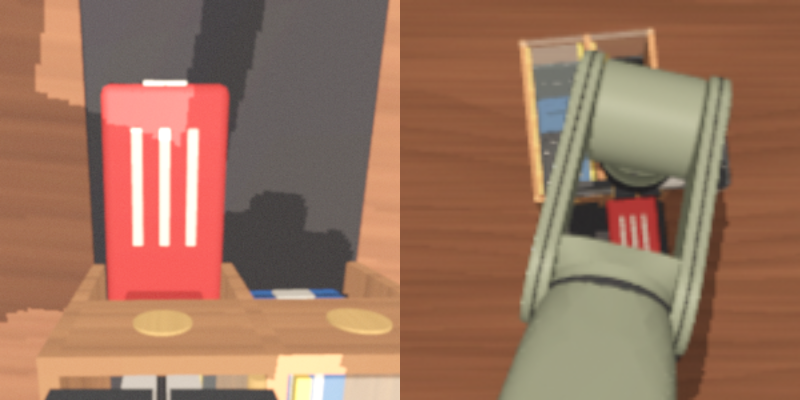

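```bash

python3 -m jog '{"slide":[[0.003,0,0],[-0.004,0,0],[0,0,-0.01],[0,0,-0.02],[0,0,-0.02]],"turn":[[0,0,0],[0,0,0],[0,0,0],[0,0,0],[0,0,0]],"grip":[0,0,0,0,0]}'
python3 -m jog '{"slide":[[0,0,-0.02],[0,0,-0.02],[0,0,-0.02],[0,0,-0.02],[0,0,-0.02]],"turn":[[0,0,0],[0,0,0],[0,0,0],[0,0,0],[0,0,0]],"grip":[0,0,0,0,0]}'
python3 -m jog '{"slide":[[0.015,0,0],[0.02,0,0],[0.02,0,0],[0.02,0,0],[0,0,0]],"turn":[[0,0,0],[0,0,0],[0,0,0],[0,0,0],[0,0,0]],"grip":[0.094,0.094,0.094,0.094,0.094]}'
python3 - <<'E'
from h import *
v=viewer.capture("wrist"); print(dsp(),tilt())
for c in ("wrist","side"):
  if c=="side": viewer.capture(c)
  for n in ("red_case","flap_right"): print(c,n,[(np.round(d["position"]).tolist(),round(d["conf"],2)) for d in look_for(c,n)[:2]])
cv2.imwrite("pics/w5.png",v["image"][:,:,::-1])
print(delta(d2w(D,[-52,-33,14])))
E
```

```text
time_s: 8.05
tool_pos: [570.5, -34.5, 90.8]
orientation: [0.135, -3.134, -0.0]
wrist_force: [0.5, -3.0, 0.1]
finger_gap: 0.6
grip_force: 1.1
time_s: 8.47
tool_pos: [571.3, -33.0, 192.4]
orientation: [0.136, -3.137, -0.004]
wrist_force: [0.7, -0.3, -0.2]
finger_gap: 0.4
grip_force: 0.0
time_s: 8.88
tool_pos: [493.7, -39.3, 190.9]
orientation: [0.135, -3.134, -0.004]
wrist_force: [-0.3, 0.7, -1.1]
finger_gap: 30.1
grip_force: 0.0
[-51.2 -32.2 191.4] toolx yaw -175.08, toolz [-0.002  0.002 -1.   ]
wrist red_case [([504.0, -38.0, 31.0], 0.81), ([554.0, 39.0, 105.0], 0.37)]
wrist flap_right [([596.0, -28.0, 111.0], 0.74)]
side red_case [([508.0, -44.0, 31.0], 0.62)]
side flap_right [([627.0, -30.0, 110.0], 0.7), ([627.0, 396.0, 25.0], 0.58)]
[  3.2   0.3 177.6]
```

View pics/w5.png

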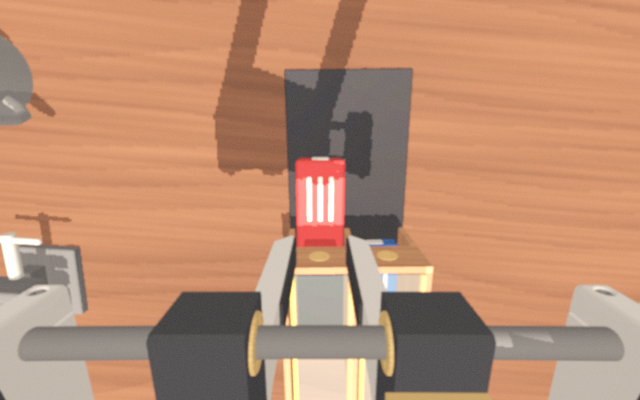

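```bash

python3 -m jog '{"slide":[[0.004,0,0.02],[0,0,0.03],[0,0,0.03],[0,0,0.02],[0,0,0.01]],"turn":[[0,0,0],[0,0,0],[0,0,0],[0,0,0],[0,0,0]],"grip":[0.094,0.094,0.094,0.094,0.094]}'
python3 -m jog '{"slide":[[0,0,0.015],[0,0,0.015],[0,0,0.015],[0,0,0.01],[0,0,0.008]],"turn":[[0,0,0],[0,0,0],[0,0,0],[0,0,0],[0,0,0]],"grip":[0.094,0.094,0.094,0.094,0.094]}'
python3 -c "
from h import *
print(dsp(),delta(d2w(D,[-55,-33,14])))"
```

```text
time_s: 9.6
tool_pos: [491.6, -40.4, 78.2]
orientation: [0.135, -3.133, -0.003]
wrist_force: [0.6, 0.3, -0.8]
finger_gap: 87.9
grip_force: 0.0
time_s: 10.02
tool_pos: [493.9, -41.2, 17.8]
orientation: [0.135, -3.138, -0.0]
wrist_force: [-0.1, -0.4, 0.3]
finger_gap: 93.8
grip_force: 0.0
[-53.3 -33.6  17.8] [1.7 0.6 3.8]
```

```bash

python3 -m jog '{"slide":[[0,0,0.002],[0,0,0],[0,0,0],[0,0,0],[0,0,0]],"turn":[[0,0,0],[0,0,0],[0,0,0],[0,0,0],[0,0,0]],"grip":[0.05,0.05,0.05,0.05,0.05]}' 8
python3 -m jog '{"slide":[[0,0,0],[0,0,0],[0,0,0],[0,0,0],[0,0,0]],"turn":[[0,0,0],[0,0,0],[0,0,0],[0,0,0],[0,0,0]],"grip":[0.05,0.05,0.05,0.05,0.05]}'
```

```text
time_s: 10.43
tool_pos: [494.3, -41.4, 17.3]
orientation: [-0.135, 3.137, -0.001]
wrist_force: [1.8, 0.9, 1.0]
finger_gap: 64.4
grip_force: 0.0
time_s: 10.85
tool_pos: [493.9, -41.1, 17.0]
orientation: [-0.135, 3.138, 0.0]
wrist_force: [-1.5, 1.6, 4.6]
finger_gap: 53.8
grip_force: 8.0
```

Gripped at 53.8 mm. Now I'll pull it clear.

```bash

python3 -m jog '{"slide":[[0.005,0,0],[0.007,0,0],[0.007,0,0],[0.007,0,0],[0.007,0,0]],"turn":[[0,0,0],[0,0,0],[0,0,0],[0,0,0],[0,0,0]],"grip":[0.05,0.05,0.05,0.05,0.05]}'
python3 -m jog '{"slide":[[0.007,0,0],[0.007,0,0],[0.007,0,0],[0.004,0,0],[0,0,0]],"turn":[[0,0,0],[0,0,0],[0,0,0],[0,0,0],[0,0,0]],"grip":[0.05,0.05,0.05,0.05,0.05]}'
python3 -m jog '{"slide":[[0,0,0],[0,0,0],[0,0,0],[0,0,0],[0,0,0]],"turn":[[0,0,0],[0,0,0],[0,0,0],[0,0,0],[0,0,0]],"grip":[0.08,0.08,0.08,0.085,0.085]}'
python3 -m jog '{"slide":[[0,0,0],[0,0,-0.01],[0,0,-0.025],[0,0,-0.035],[0,0,-0.035]],"turn":[[0,0,0],[0,0,0],[0,0,0],[0,0,0],[0,0,0]],"grip":[0.085,0.085,0.085,0.085,0.085]}'
python3 -m jog '{"slide":[[0,0,-0.035],[0,0,-0.035],[0,0,-0.035],[0,0,-0.03],[0,0,0]],"turn":[[0,0,0],[0,0,0],[0,0,0],[0,0,0],[0,0,0]],"grip":[0.085,0.085,0.085,0.085,0.085]}'
python3 - <<'E'
from h import *
v=viewer.capture("wrist");t=viewer.capture("side"); print(dsp())
for c in ("wrist","side"):
  for n in ("red_case","flap_right","blue_case"): print(c,n,[(np.round(d["position"]).tolist(),round(d["conf"],2)) for d in look_for(c,n)[:1]])
cv2.imwrite("pics/w6.png",np.vstack([cv2.resize(v["image"][:,:,::-1],(480,300)),cv2.resize(t["image"][120:270,230:430,::-1],(480,300))]))
E
```

```text
time_s: 11.27
tool_pos: [460.8, -44.3, 17.0]
orientation: [-0.134, 3.137, -0.001]
wrist_force: [3.7, 0.7, 4.3]
finger_gap: 54.1
grip_force: 8.0
time_s: 11.68
tool_pos: [435.1, -46.4, 16.9]
orientation: [-0.135, 3.138, -0.001]
wrist_force: [0.8, -0.5, 7.0]
finger_gap: 53.9
grip_force: 8.0
time_s: 12.1
tool_pos: [434.6, -45.8, 15.7]
orientation: [0.135, -3.136, -0.001]
wrist_force: [0.4, -0.4, -0.4]
finger_gap: 83.2
grip_force: 0.0
time_s: 12.52
tool_pos: [434.5, -45.7, 122.4]
orientation: [0.135, -3.136, -0.001]
wrist_force: [0.5, -0.7, -0.2]
finger_gap: 84.8
grip_force: 0.0
time_s: 12.93
tool_pos: [439.7, -47.3, 264.7]
orientation: [-0.135, 3.125, -0.008]
wrist_force: [0.4, -0.4, 0.8]
finger_gap: 84.9
grip_force: 0.0
[-110.9  -33.6  258.5]
wrist red_case [([453.0, -42.0, 33.0], 0.61)]
wrist flap_right [([595.0, -30.0, 114.0], 0.66)]
wrist blue_case [([559.0, 18.0, 26.0], 0.7)]
side red_case [([454.0, -54.0, 34.0], 0.66)]
side flap_right [([627.0, -30.0, 105.0], 0.95)]
side blue_case [([554.0, 36.0, 23.0], 0.38)]
```

View pics/w6.png

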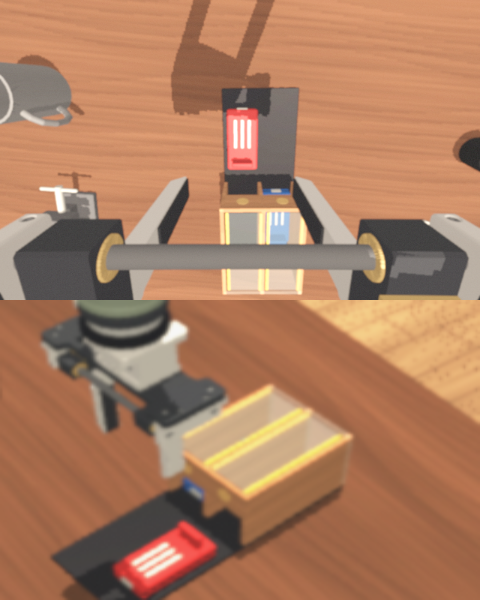

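The picture shows the red case lying flat on the plate, right way up and clear of the mouth. Both flaps are shut and the blue case is in its lane, so I'm handing in.

```bash
python3 -c "
from bench import workorder
print(workorder.sign_off())"
```

```text
the job is handed in; nothing more can be done
None
```

The red dart case is out of the dispenser, lying flat and right way up on the black plate about 30 mm clear of the mouth, with both flaps shut, the blue case still in its lane, and the job handed in at about 13 s of the 54 s allowed.

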